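Set the charging timer with its thumbwheel and start it

ROBOT

A 6-joint arm with a two-finger parallel gripper is mounted at the origin on the work surface. World frame = base frame: x ahead of the robot, y to its left, z up, the work surface at z = 0. Lengths are in m, angles in rad, forces in N, time in s.
With the tool pointing down it reaches from about 0.325 to 0.925 m from the base axis. Payload 3.1 kg.
Tool frame: the origin (TCP) lies midway between the tips of the shut fingers; the grasp point (between the pads) lies 19 mm behind it; z points along the fingers, y is the direction in which the jaws open and shut (so a half turn about z gives the same grasp; the last joint's range is limited). The gripper opens to 85 mm and grips with 20 to 120 N. Pads are 22 mm wide; open, the fingers measure 114 mm over their backs; the gripper's body (76 mm by 85 mm) begins 54 mm behind the grasp point. The pads swing forward as they close: fully open they stand 13 mm farther back than shut.
Start: joints at [-1.278, 0.217, 1.613, -0, 1.311, -0.112], TCP at [0.246, -0.574, 0.231] pointing down, gripper open.
Joint ranges: [-2.75, 2.75], [-0.78, 2.1], [0.31, 2.55], [-1.13, 4.27], [0.13, 2.63], [-2.58, 2.58]. Speed limits (rad/s): [2.79, 2.79, 3.14, 3.14, 3.14, 3.14].

INTERFACE

Orientations are given as a rotation vector (axis times angle).
In Python, from bench import * gives the robot as it stands.
- The arm moves only by the shell command python3 -m crank 'ROWS' [FORCE]. ROWS is JSON, a list of rows, each a list of 3 entries, a list of its own where there are three numbers: the shift along the tool's x, y, z in mm, then the turn, a rotation vector about the tool's x, y, z in rad, then the opening, from 0 (shut) to 1 (fully open). A call has exactly 10 rows; each row shifts and turns the commanded pose from where the row before left it, along the tool's axes as they then stand; what a row does not reach is not made up. A row lasts 1/12 s, in which the tool goes at most 41.7 mm and 7.16 degrees, less where a joint would pass 70% of its speed; a pose out of reach is approached as far as the arm can. A call with a gripper value outside its range is refused whole. The fingers move at their own pace and stop on an object; FORCE is the grip in N (left out, the last holds). Time passes only in rows, so rows that do not move let the fingers close, or fill a call up. It gives the time, the measured TCP pose, the force and the opening at its end, in the units of the state.
- observe(): the state, without advancing time (a new reading comes with each control period).
- snapshot(name): name is "scene" or "top"; returns (picture, depth): 400x640x3 uint8, red, green, blue; 400x640 float32, m along the optical axis (not along the pixel's ray), 0 where there is no reading.
- calibration(name): a dict with "fx", "fy", "cx", "cy" (pixels), "k1" (the pictures are not rectified: a ray, as slopes to the right and down, at radius r is drawn at 1 + k1 r^2 times it, then the intrinsics apply), "rvec" (rotation vector, rad) and "tvec" (3), from world to camera coordinates, as OpenCV has them. Camera axes: x right, y down, z forward; pixel columns grow to the right and rows downward; lengths in m; the calibration is good to about 2 mm. A picture is of the moment at which its call begins. calibration takes no time and is no camera call.
- hand_in(): hands the job in, once; it reports no verdict.
The state is a dict: "clock": time; "joints": joint angles; "qd": joint speeds; "joint_efforts": joint torques, N m; "ee_pos": TCP position; "tcp_rot": TCP orientation; "force": force on the tool from outside, world axes, zero at the start; "moment": the same for the moment, N m; "finger_gap": finger opening in m.
Only numpy, scipy, OpenCV 4.12 (cv2) and the standard library are available. Lean on these libraries where they do the work, as an engineer would, in place of code of your own. Each camera call takes 0.05 s, during which the arm holds its last target. There are 200 camera calls.

TASK

On the portable timer box, use a fingertip to flick the larger lobed thumbwheel towards the socket side of the box, one click at a time, until its steel cross-pin stands at the top between the two pointer posts, and do not run past it. Then press the round start button down and let it come up again. Touch lightly, leave the small wheel as it is set, do not shift or lift the box, and leave the other things on the bench where they are.

Things in the scene. Friction and masses are not known exactly. Their poses are not given: they have to be found in the camera images.
- timer: Portable timer box, loose on the bench, 3.6 kg: grey, 170 (x) x 280 (y) x 55 mm. Origin at the centre of its underside, z up; its -x face (two round black sockets) looks roughly at the robot. On top: large wheel at y = +70 mm, small wheel at y = -20, start button at x = -30, y = -95. A carry handle (dark bar along y at x = +70 mm, top 75 mm above the bench) is not for use here.
- wheel_axle (a point): Centre of the large black thumbwheel, 75 mm above the bench; fixed to the box, with the box's axes (axle along y). Wheel 24 mm wide, drum of radius 26 mm, 6 lobes 60 degrees apart, 9 mm thick, reaching radius 45 mm. A 6 mm steel cross-pin at radius 20 mm, under one gap between lobes, sticks out 7 mm on both sides. Pointer posts stand 23 mm either side, tips 25 mm above the axle.
- wheel_lobe (a point): Tip of the lobe to push, at any click position: 22 mm to the +x side of the axle and 39 mm above it (fixed to the box). A gap then faces straight up. A fingertip coming from +x, its end 30 to 33 mm above the axle, catches this lobe and clears the drum; push it level in -x until the pushed face is 5 to 15 mm past the axle, then lift: the wheel snaps on to the next click by itself.
- wheel (a joint): Angle of the large wheel, rad; 0 = cross-pin at the top (wanted). Grows as the wheel's top moves to the box's -x side (the sockets). Clicks 1.047 rad (60 deg) apart: 0, -1.047, -2.094, -3.142; a spring detent draws it to the nearest (2 to 6 N at a lobe's tip overcomes it). Starts 1, 2 or 3 clicks before 0 (pin on the +x side or underneath), seldom caught halfway. Stops at -3.75 and +1.6.
- small_axle (a point): Centre of the small thumbwheel, 75 mm above the bench, at x = 0, y = -20 mm of the box, fixed to the box. The same kind of wheel, 24 mm wide, lobes reaching radius 36 mm. Not to be turned.
- small_wheel (a joint): Angle of the small thumbwheel, rad; starts at 0 with its cross-pin at the top, clicks 1.047 rad apart, and must stay there.
- start_top (a point): Middle of the top face of the round start button: grey cap of 30 mm diameter in a black housing, on the box's top at x = -30, y = -95 mm. Its z axis points up.
- start (a joint): Travel of the start button, m: 0 = up, 0.006 = fully down, where its spring pushes back with 5 N; it comes up by itself.
- battery: Power tool battery, black, 115 x 75 x 65 mm, origin at the centre of its underside; bystander beside the box.
- tape: Tape measure, grey, 75 x 45 x 65 mm, standing, origin under its centre; bystander between the robot and the box.
- jar: Screw-top jar, 64 mm diameter, 75 mm high, origin at the centre of its underside; bystander beside the box.
- driver: Screwdriver lying on the bench between the robot and the box; bystander.
- offcut: Timber offcut, 160 x 45 x 38 mm, origin at the centre of its underside; bystander beyond the box.
- spanner: Steel spanner lying on the bench to the left; bystander.
- tin: Open steel tin, 72 mm diameter, 90 mm high, origin at the centre of its underside; bystander beyond the box.

How it is judged:
By the outcome, as a careful person would: the job done as asked, in the order asked, and still so for the second after the job is handed in, with the robot touching nothing.
It also fails if it takes over 51 s, if anything falls off the work surface, if the arm or the gripper's body presses on something with over 40 N, if the wrist force passes 120 N, or if a joint passes its speed limit or range.

## Working session

There is one attempt and no reset: what is moved stays moved. The work goes in short steps, Python scripts to look and compute and a shell command to move; the robot and the scene stay as the last step left them, time stands still between calls to the robot, and variables do not carry over. Pictures are saved under pics/ and viewed, about 8 in all and at most 12, crops included, and the job is handed in when it is done.

```bash
mkdir -p pics; ls; cat > h.py <<'E'
from bench import *
import numpy as np, cv2
from scipy.spatial.transform import Rotation as R
def world(name,depth):
    c=calibration(name); h,w=depth.shape
    K=np.array([[c['fx'],0,c['cx']],[0,c['fy'],c['cy']],[0,0,1]]); D=np.array([c['k1'],0,0,0,0])
    v,u=np.mgrid[:h,:w]; p=np.stack([u,v],-1).reshape(-1,1,2).astype(np.float64)
    n=cv2.undistortPoints(p,K,D).reshape(h,w,2)
    P=np.dstack([n*depth[...,None],depth])
    Rm=cv2.Rodrigues(np.array(c['rvec'],float))[0]
    W=(P-np.array(c['tvec']).ravel())@Rm
    W[depth==0]=np.nan
    return W
def proj(name,X):
    c=calibration(name)
    K=np.array([[c['fx'],0,c['cx']],[0,c['fy'],c['cy']],[0,0,1]]); D=np.array([c['k1'],0,0,0,0])
    return cv2.projectPoints(np.array(X,float).reshape(-1,3),np.array(c['rvec'],float),np.array(c['tvec'],float),K,D)[0].reshape(-1,2)
E
python3 - <<'E'
from h import *
for n in("scene","top"):
    p,d=snapshot(n); cv2.imwrite(f'pics/{n}0.png',p[...,::-1]); np.save(f'{n}0.npy',d)
    c=calibration(n); Rm=cv2.Rodrigues(np.array(c['rvec'],float))[0]; print(n,c,-Rm.T@np.array(c['tvec']).ravel())
o=observe();print(o['clock'],o['ee_pos'],o['tcp_rot'],o['force'],o['finger_gap'])
print(R.from_rotvec(o['tcp_rot']).as_matrix().round(3))
E
```

```text
pics
scene {'fx': 418.2128985011223, 'fy': 418.2128985011223, 'cx': 326.02416208873467, 'cy': 189.85110608447403, 'k1': -0.03118544498101257, 'rvec': array([ 0.73252522,  2.42557143, -1.34507901]), 'tvec': array([ 0.40565454, -0.10736466,  1.53823546])} [1.08277956 0.91534044 0.72937741]
top {'fx': 453.1966167047419, 'fy': 453.1966167047419, 'cx': 323.35861696306984, 'cy': 200.9328190896464, 'k1': -0.044595589325700284, 'rvec': array([ 2.13290742, -2.11994522,  0.20833108]), 'tvec': array([0.06452855, 0.53789946, 1.13488679])} [0.31634911 0.07620895 1.21473587]
0.1 [ 0.24593863 -0.57376454  0.23005577] [-3.07531228e+00 -6.31005672e-01  2.86362874e-04] [0.6765255  0.21259632 0.20772731] 0.08508348912567536
[[ 0.919  0.394 -0.001]
 [ 0.394 -0.919  0.002]
 [ 0.    -0.002 -1.   ]]
```

View pics/top0.png

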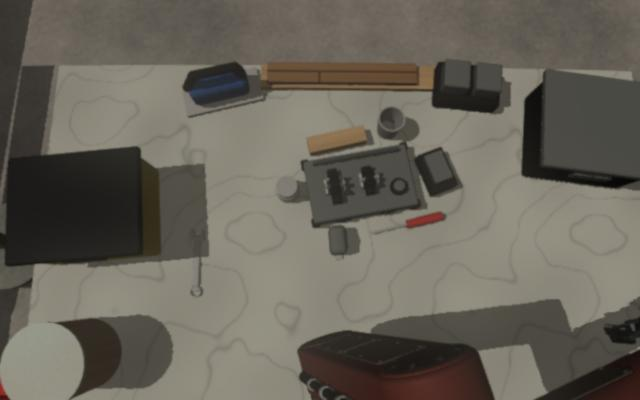

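View pics/scene0.png

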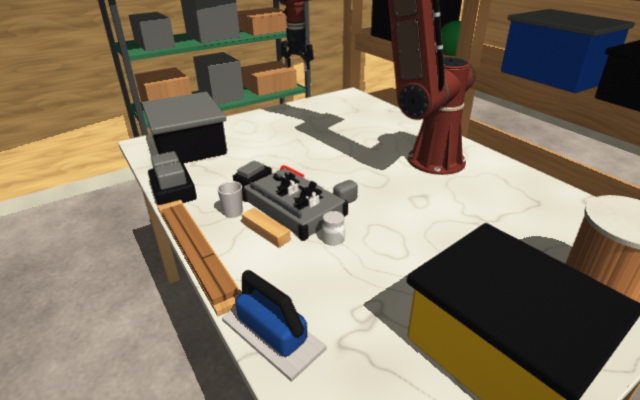

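The top view shows the box at about (362,185). The large wheel is at (336,185), the small wheel at (369,180) and the start button at (399,186). The sockets face down in the image, towards the robot. Next I'll fit the pose and crop.

```bash
cat > fit.py <<'E'
from h import *
from scipy.optimize import minimize
d=np.load('top0.npy'); W=world('top',d)
sub=W[130:240,285:430].reshape(-1,3)
m=(sub[:,2]>0.047)&(sub[:,2]<0.062)
img=np.zeros(d.shape,np.uint8)
z=np.nan_to_num(W[...,2]); img[(z>0.045)&(z<0.064)]=255; img[:130]=0;img[240:]=0;img[:,:298]=0;img[:,430:]=0
img=cv2.morphologyEx(img,cv2.MORPH_OPEN,np.ones((3,3)))
n,l,s,c=cv2.connectedComponentsWithStats(img); k=1+np.argmax(s[1:,4]); print(s[1:])
P=W[l==k]; print('topz',np.median(P[:,2]))
r=cv2.minAreaRect(P[:,:2].astype(np.float32)); print(r, cv2.boxPoints(r))
g=W[5:395,5:635].reshape(-1,3); print('table z',np.nanmedian(g[(abs(g[:,0]-.45)<.1)&(abs(g[:,1]-.3)<.2)][:,2]))
p=cv2.imread('pics/top0.png')[130:240,285:425]
a=cv2.resize(p,None,fx=5.5,fy=5.5,interpolation=cv2.INTER_CUBIC); cv2.imwrite('pics/c1.png',cv2.convertScaleAbs(a,alpha=1.6,beta=10))
p=cv2.imread('pics/scene0.png')[155:250,225:360]
a=cv2.resize(p,None,fx=5.5,fy=5.5,interpolation=cv2.INTER_CUBIC); cv2.imwrite('pics/c2.png',a)
E
python3 fit.py
```

```text
[[ 301  142  120   84 5183]
 [ 426  165    3    3    9]
 [ 344  230    3    3    9]
 [ 329  234    4    3   12]
 [ 344  234    4    5   18]]
topz 0.05500324404207493
((0.5873472094535828, -0.02988988161087036), (0.18041573464870453, 0.2898971140384674), 10.554488182067871) [[ 0.47211528  0.0960829 ]
 [ 0.52521586 -0.1889095 ]
 [ 0.70257914 -0.15586266]
 [ 0.64947855  0.12912974]]
table z 0.0003629893268754358
```

View pics/c1.png

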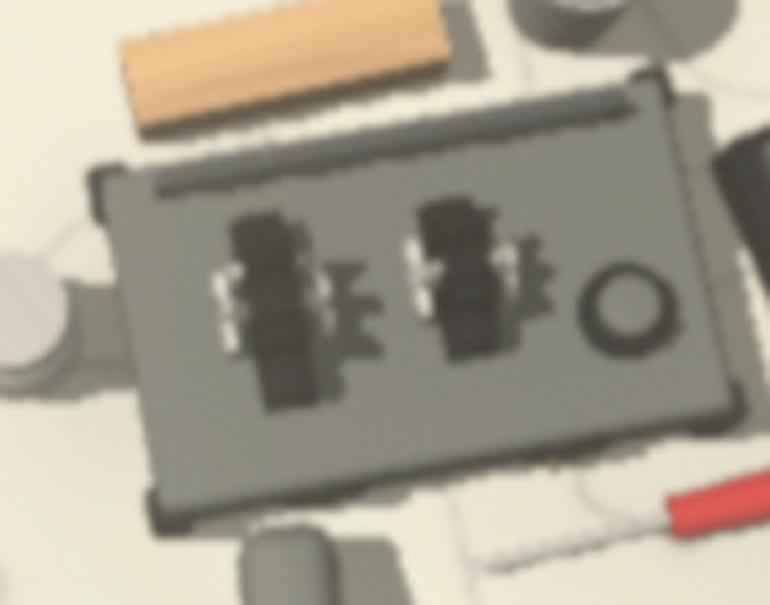

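View pics/c2.png

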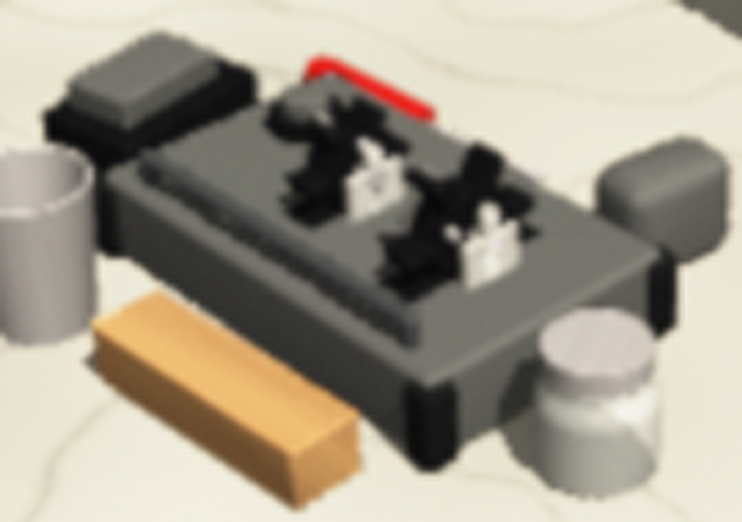

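The top crop shows the large wheel at (270,310), the small wheel at (460,280) and the button at (628,308). In the scene crop the large wheel's pin looks like a bright knob at (455,235), on the +x side of the post. I'll project the pin candidates to confirm this.

```bash
cat >> h.py <<'E'
C=np.array([0.5873,-0.0299,0]); YAW=np.deg2rad(10.55); B=R.from_euler('z',YAW).as_matrix()
def bx(p): return C+np.asarray(p,float)@B.T
def pin(th,y=0.070,side=1,r=.020): # th: joint angle; + moves top to -x
    return bx([-r*np.sin(th), y+side*.0155, .075+r*np.cos(th)])
E
python3 - <<'E'
from h import *
W=world('top',np.load('top0.npy'))
s=W[130:240,298:425].reshape(-1,3); s=s[(s[:,2]>.085)&(s[:,2]<.13)]
b=(s-C)@B
for n,y in(('L',.07),('S',-.02)):
    q=b[(abs(b[:,1]-y)<.02)&(abs(b[:,0])<.05)]; q2=q[q[:,2]>.102]
    print(n,len(q),q.min(0).round(4),q.max(0).round(4),np.median(q,0).round(4), q2.min(0) if len(q2) else '',q2.max(0) if len(q2) else '')
c=[]
for i,(y,l) in enumerate(((.07,'L'),(-.02,'S'))):
    pass
q=s=(W[130:240,298:425].reshape(-1,3)-C)@B
q=q[(abs(q[:,0]+.03)<.025)&(abs(q[:,1]+.095)<.025)&(q[:,2]>.06)]; print('btn',len(q),np.median(q,0),q.min(0),q.max(0))
h=(s-0); h=h[(abs(h[:,0]-.07)<.012)&(h[:,2]>.066)&(abs(h[:,1])<.13)]; print('handle',len(h),np.median(h,0),h.min(0),h.max(0))
ims=[]
for n,(x0,y0,w,hh) in(('scene',(280,175,50,40)),('top',(315,160,75,50))):
    p=cv2.imread(f'pics/{n}0.png')[y0:y0+hh,x0:x0+w]; f=8
    a=cv2.resize(p,None,fx=f,fy=f,interpolation=cv2.INTER_CUBIC)
    raw=a.copy()
    for k,col in zip((0,1,2,3),((0,255,0),(0,0,255),(255,100,0),(0,255,255))):
        for sd in ((1,-1) if n=='top' else (1,)):
            uv=(proj(n,pin(-1.047*k,side=sd))[0]-[x0,y0]+.5)*f; cv2.circle(a,tuple(int(t) for t in uv),5,col,2)
    for X in ([0,.07,.075],[.022,.07,.114],[0,.093,.1],[0,.047,.1],[-.03,-.095,.06],[0,-.02,.111]):
        uv=(proj(n,bx(X))[0]-[x0,y0]+.5)*f; cv2.circle(a,tuple(int(t) for t in uv),3,(255,0,255),-1)
    ims.append(a if n=='top' else np.hstack([raw[:, :400],a[:, :400]]))
w=max(i.shape[1] for i in ims)
cv2.imwrite('pics/c3.png',cv2.resize(np.vstack([cv2.copyMakeBorder(i,0,0,0,w-i.shape[1],0) for i in ims]),None,fx=.83,fy=.83))
E
```

```text
L 219 [-0.0329  0.0527  0.0851] [0.0258 0.0895 0.117 ] [0.0027 0.0709 0.1037] [-0.02352209  0.05857743  0.10204676] [0.02575407 0.08284305 0.11701533]
S 183 [-0.0301 -0.0393  0.0851] [ 0.0224 -0.      0.1119] [ 0.0017 -0.0187  0.0994] [-0.0191352  -0.03067798  0.10227397] [ 0.02238234 -0.00723454  0.11186097]
btn 247 [-0.02938884 -0.09272624  0.06940767] [-0.05484393 -0.11626187  0.060349  ] [-0.00572157 -0.07204258  0.08209462]
handle 324 [0.07004293 0.00526648 0.07401708] [ 0.06456797 -0.11165859  0.06627656] [0.0771356  0.11473932 0.08174857]
```

View pics/c3.png

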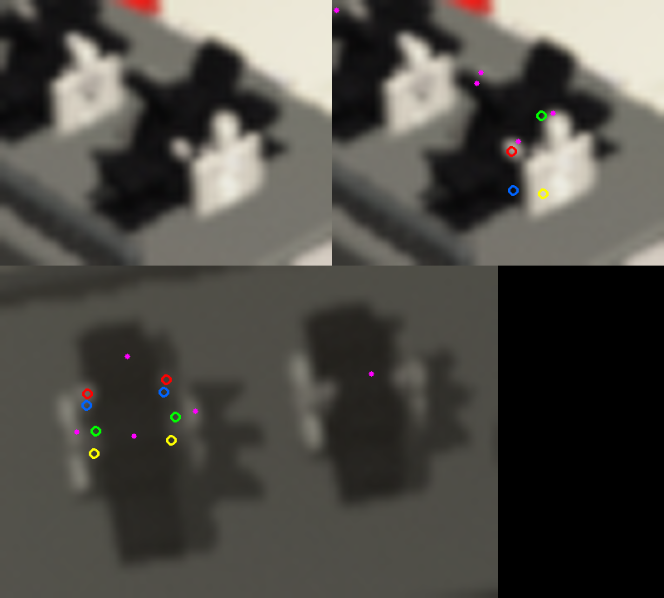

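The pin is one click before 0: it matches the red -1.047 marker at (512,151). One push is needed. I'll shut the fingers, align the tool with the box and move across high up.

```bash
python3 -m crank '[[[0,0,0],[0,0,0.11],0],[[0,0,0],[0,0,0.11],0],[[27,-30,0],[0,0,0],0],[[27,-30,0],[0,0,0],0],[[27,-30,0],[0,0,0],0],[[27,-30,0],[0,0,0],0],[[27,-30,0],[0,0,0],0],[[27,-30,0],[0,0,0],0],[[27,-30,0],[0,0,0],0],[[27,-30,0],[0,0,0],0]]' 30
python3 -m crank '[[[27,-30,0],[0,0,0],0],[[27,-30,0],[0,0,0],0],[[27,-30,0],[0,0,0],0],[[27,-30,0],[0,0,0],0],[[27,-30,0],[0,0,0],0],[[27,-30,0],[0,0,0],0],[[27,-30,0],[0,0,0],0],[[27,-30,0],[0,0,0],0],[[0,0,0],[0,0,0],0],[[0,0,0],[0,0,0],0]]'
cat > where.py <<'E'
from h import *
o=observe(); b=(o['ee_pos']-C)@B; M=R.from_rotvec(o['tcp_rot']).as_matrix()
print('t',o['clock'],'box mm',(b*1e3).round(1),'F box',(o['force']@B).round(2),'gap',o['finger_gap'])
print('tool axes in box',(B.T@M).round(3).tolist())
E
python3 where.py
```

```text
clock: 0.93
ee_pos: [0.4147, -0.2968, 0.2309]
tcp_rot: [-3.128, -0.289, 0.001]
force: [0.2, -0.5, 0.4]
finger_gap: -0.0002
clock: 1.77
ee_pos: [0.5828, -0.0213, 0.2305]
tcp_rot: [-3.127, -0.296, 0.002]
force: [0.1, -0.4, 0.4]
finger_gap: 0.0002
t 1.7667 box mm [ -2.9   9.3 230.5] F box [-0.02 -0.44  0.35] gap 0.0002178859046109755
tool axes in box [[1.0, 0.005, -0.001], [0.005, -1.0, 0.0], [-0.001, -0.0, -1.0]]
```

```bash
python3 -m crank '[[[21,-20.5,0],[0,0,0],0],[[21,-20.5,0],[0,0,0],0],[[21,-20.5,0],[0,0,0],0],[[0,0,0],[0,0,0],0],[[0,0,30],[0,0,0],0],[[0,0,30],[0,0,0],0],[[0,0,30],[0,0,0],0],[[0,0,25],[0,0,0],0],[[0,0,0],[0,0,0],0],[[0,0,0],[0,0,0],0]]'
python3 where.py
python3 - <<'E'
from h import *
p,d=snapshot('scene'); cv2.imwrite('pics/s1.png',cv2.resize(p[130:230,265:365,::-1],None,fx=5,fy=5,interpolation=cv2.INTER_CUBIC))
E
```

```text
clock: 2.6
ee_pos: [0.6309, 0.0472, 0.1142]
tcp_rot: [-3.128, -0.287, 0.009]
force: [1.0, -1.0, 0.3]
finger_gap: -0.0
t 2.6 box mm [ 56.9  67.9 114.2] F box [ 0.81 -1.12  0.31] gap -1.2933983092172569e-05
tool axes in box [[1.0, -0.001, -0.005], [-0.001, -1.0, 0.001], [-0.005, -0.001, -1.0]]
```

View pics/s1.png

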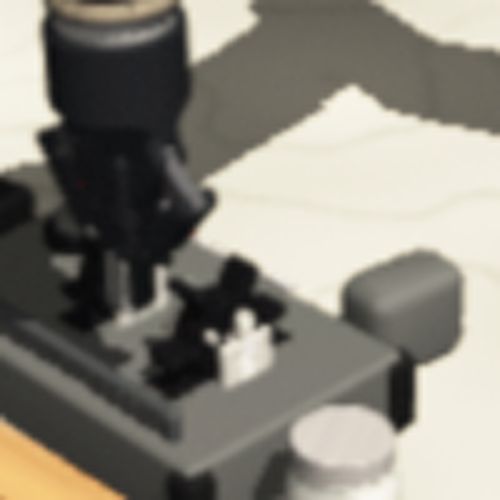

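The fingertip is at about (140,315) in the crop, on the +x side of the large wheel, with the wheel unmoved. I'll check the projection, then do the final descent and start the push.

```bash
python3 - <<'E'
from h import *
print((proj('scene',[observe()['ee_pos'],bx([.022,.07,.114])])-[265,130])*5)
E
python3 -m crank '[[[0,-3,7],[0,0,0],0],[[0,0,0],[0,0,0],0],[[-5,0,0],[0,0,0],0],[[-5,0,0],[0,0,0],0],[[0,0,0],[0,0,0],0],[[0,0,0],[0,0,0],0],[[0,0,0],[0,0,0],0],[[0,0,0],[0,0,0],0],[[0,0,0],[0,0,0],0],[[0,0,0],[0,0,0],0]]'
python3 where.py
```

```text
[[127.57227481 304.6394671 ]
 [181.45633233 285.49354693]]
clock: 3.48
ee_pos: [0.623, 0.0499, 0.1093]
tcp_rot: [3.128, 0.29, 0.0]
force: [0.2, 0.1, -0.3]
finger_gap: 0.0004
t 3.4833 box mm [ 49.7  71.9 109.3] F box [ 0.22  0.08 -0.31] gap 0.00035705598346165646
tool axes in box [[1.0, 0.001, 0.0], [0.001, -1.0, -0.0], [0.0, 0.0, -1.0]]
```

```bash
python3 - <<'E'
from h import *
for i in range(4):
    snapshot('top'); o=observe(); print(((o['ee_pos']-C)@B*1e3).round(1), o['joints'].round(4) if hasattr(o['joints'],'round') else o['joints'])
E
```

```text
[ 49.6  71.9 109.3] [-0.0324  0.3422  1.7016  0.      1.0977  1.3536]
[ 49.6  71.9 109.2] [-0.0324  0.3423  1.7017 -0.      1.0977  1.3536]
[ 49.6  71.9 109.3] [-0.0324  0.3422  1.7017  0.      1.0977  1.3536]
[ 49.6  71.9 109.2] [-0.0324  0.3423  1.7017 -0.      1.0977  1.3536]
```

```bash
python3 -m crank '[[[0,0,2.5],[0,0,0],0],[[-3,0,0],[0,0,0],0],[[-3,0,0],[0,0,0],0],[[-3,0,0],[0,0,0],0],[[-2,0,0],[0,0,0],0],[[-2,0,0],[0,0,0],0],[[-2,0,0],[0,0,0],0],[[-2,0,0],[0,0,0],0],[[-2,0,0],[0,0,0],0],[[-2,0,0],[0,0,0],0]]'
python3 where.py
python3 -m crank '[[[-2,0,0],[0,0,0],0],[[-2,0,0],[0,0,0],0],[[-2,0,0],[0,0,0],0],[[0,0,0],[0,0,0],0],[[0,0,0],[0,0,0],0],[[0,0,0],[0,0,0],0],[[0,0,0],[0,0,0],0],[[0,0,0],[0,0,0],0],[[0,0,0],[0,0,0],0],[[0,0,0],[0,0,0],0]]'
python3 where.py
```

```text
clock: 4.52
ee_pos: [0.6037, 0.0459, 0.1082]
tcp_rot: [3.128, 0.29, 0.006]
force: [2.9, 0.8, 2.6]
finger_gap: 0.0003
t 4.5167 box mm [ 30.   71.6 108.2] F box [2.96 0.24 2.55] gap 0.0003244813359373863
tool axes in box [[1.0, 0.001, 0.004], [0.001, -1.0, -0.001], [0.004, 0.001, -1.0]]
clock: 5.35
ee_pos: [0.5962, 0.0449, 0.1066]
tcp_rot: [-3.128, -0.29, 0.001]
force: [0.6, -0.9, -0.4]
finger_gap: 0.0001
t 5.35 box mm [ 22.5  71.9 106.6] F box [ 0.4  -0.95 -0.4 ] gap 0.00010395366790486031
tool axes in box [[1.0, 0.001, -0.0], [0.001, -1.0, 0.0], [-0.0, -0.0, -1.0]]
```

```bash
python3 - <<'E'
from h import *
p,d=snapshot('scene'); q,_=snapshot('top')
a=cv2.resize(p[150:220,270:340,::-1],(400,400),interpolation=cv2.INTER_CUBIC)
b=cv2.resize(q[150:220,310:380,::-1],(400,400),interpolation=cv2.INTER_CUBIC)
cv2.imwrite('pics/s2.png',cv2.convertScaleAbs(np.hstack([a,b]),alpha=1.4,beta=15))
E
python3 where.py
```

```text
t 5.45 box mm [ 22.6  71.9 106.7] F box [ 0.22 -0.5  -0.11] gap -9.737781710047997e-05
tool axes in box [[1.0, 0.001, -0.0], [0.001, -1.0, 0.0], [-0.0, -0.0, -1.0]]
```

View pics/s2.png

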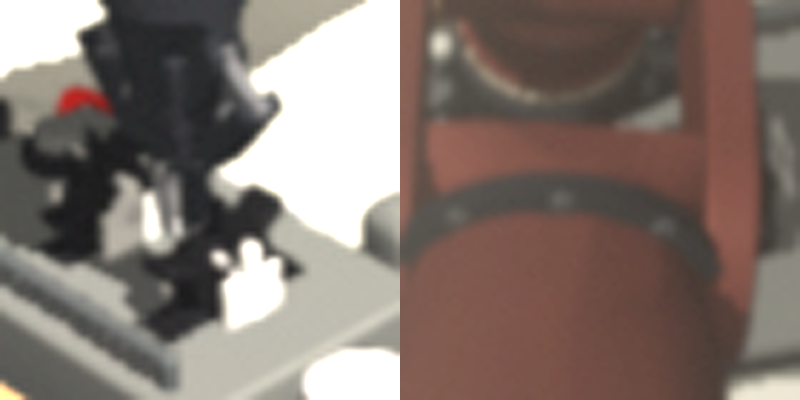

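The pin has risen to (218,258) and the lobe tip has moved to (262,205), so the wheel is about 15–20° into its click. I'll carry on pushing gently.

```bash
python3 -m crank '[[[-2,0,0],[0,0,0],0],[[-2,0,0],[0,0,0],0],[[-2,0,0],[0,0,0],0],[[-2,0,0],[0,0,0],0],[[-2,0,0],[0,0,0],0],[[-2,0,0],[0,0,0],0],[[-2,0,0],[0,0,0],0],[[-2,0,0],[0,0,0],0],[[-2,0,0],[0,0,0],0],[[0,0,0],[0,0,0],0]]'
python3 where.py
python3 -m crank '[[[-2,0,0],[0,0,0],0],[[-1,0,0],[0,0,0],0],[[0,0,0],[0,0,0],0],[[0,0,0],[0,0,0],0],[[0,0,0],[0,0,0],0],[[0,0,0],[0,0,0],0],[[0,0,0],[0,0,0],0],[[0,0,0],[0,0,0],0],[[0,0,0],[0,0,0],0],[[0,0,0],[0,0,0],0]]'
python3 where.py
python3 - <<'E'
from h import *
p,d=snapshot('scene')
a=cv2.resize(p[150:220,270:340,::-1],(500,500),interpolation=cv2.INTER_CUBIC)
cv2.imwrite('pics/s3.png',cv2.convertScaleAbs(a,alpha=1.1,beta=10))
E
```

```text
clock: 6.28
ee_pos: [0.5779, 0.0415, 0.1066]
tcp_rot: [-3.128, -0.29, 0.002]
force: [-0.3, 0.8, -0.8]
finger_gap: 0.0001
t 6.2833 box mm [  3.8  72.  106.6] F box [-0.15  0.8  -0.76] gap 6.823177777940924e-05
tool axes in box [[1.0, 0.001, -0.001], [0.001, -1.0, 0.0], [-0.001, -0.0, -1.0]]
clock: 7.12
ee_pos: [0.5757, 0.0411, 0.1068]
tcp_rot: [-3.128, -0.29, -0.0]
force: [0.4, -0.6, 0.1]
finger_gap: 0.0001
t 7.1167 box mm [  1.6  71.9 106.8] F box [ 0.26 -0.64  0.06] gap 0.00012066117490913885
tool axes in box [[1.0, 0.001, 0.0], [0.001, -1.0, 0.0], [0.0, -0.0, -1.0]]
```

View pics/s3.png

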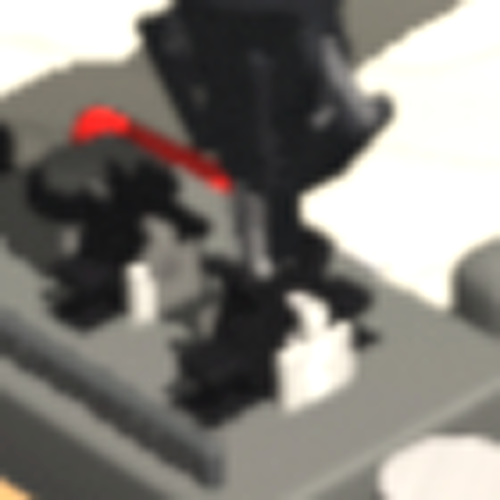

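The pin is now up beside the post tip at (297,298) and the contact force is about zero. I'll lift straight up and move over the button.

```bash
python3 -m crank '[[[0,0,-5],[0,0,0],0],[[0,0,-8],[0,0,0],0],[[0,0,-15],[0,0,0],0],[[0,0,-25],[0,0,0],0],[[0,0,-25],[0,0,0],0],[[-8,40,0],[0,0,0],0],[[-8,40,0],[0,0,0],0],[[-8,40,0],[0,0,0],0],[[-7,40,0],[0,0,0],0],[[0,5,0],[0,0,0],0]]'
python3 where.py
python3 - <<'E'
from h import *
p,d=snapshot('scene'); q,_=snapshot('top')
a=cv2.resize(p[165:215,270:330,::-1],(480,400),interpolation=cv2.INTER_CUBIC)
for k,col in ((0,(0,255,0)),(-.52,(0,255,255))):
    u=(proj('scene',pin(k))[0]-[270,165]+.5)*8; cv2.circle(a,tuple(int(t) for t in u),6,col,1)
b=cv2.resize(q[150:220,310:380,::-1],(300,300),interpolation=cv2.INTER_CUBIC)
cv2.imwrite('pics/s4.png',np.hstack([a,cv2.copyMakeBorder(b,0,100,0,0,0)]))
E
```

```text
clock: 8.0
ee_pos: [0.5759, -0.1333, 0.1865]
tcp_rot: [3.124, 0.282, 0.003]
force: [-0.9, 0.5, 1.1]
finger_gap: -0.0001
t 8.0 box mm [-30.1 -99.5 186.5] F box [-0.8   0.66  1.11] gap -0.00014671831046823467
tool axes in box [[1.0, -0.004, 0.002], [-0.004, -1.0, -0.005], [0.002, 0.005, -1.0]]
```

View pics/s4.png

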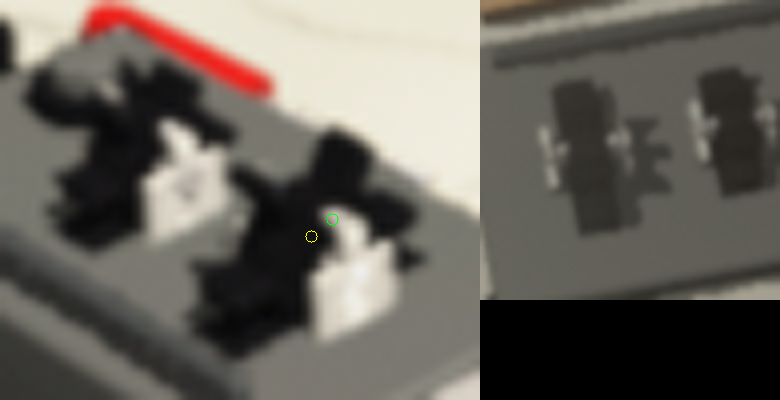

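The green 0 marker falls on the pin, between the posts. The top view shows it matching the small wheel's set position. Next comes the button.

```bash
python3 - <<'E'
from h import *
b=(world('top',np.load('top0.npy'))[130:240,298:425].reshape(-1,3)-C)@B
r=np.hypot(b[:,0]+.0295,b[:,1]+.0935)
for a,c in((0,.006),(.006,.011),(.011,.016),(.016,.022)):
    q=b[(r>=a)&(r<c)]; print(a,len(q),np.median(q[:,2]).round(4),q[:,2].std().round(4))
E
python3 -m crank '[[[0,0,25],[0,0,0],0],[[0,0,25],[0,0,0],0],[[0,0,25],[0,0,0],0],[[0,0,15],[0,0,0],0],[[0,0,10],[0,0,0],0],[[0,0,0],[0,0,0],0],[[0,0,0],[0,0,0],0],[[0,0,0],[0,0,0],0],[[0,0,0],[0,0,0],0],[[0,0,0],[0,0,0],0]]'
python3 where.py
```

```text
0 17 0.0768 0.0023
0.006 36 0.0773 0.002
0.011 72 0.0744 0.0049
0.016 115 0.0666 0.0047
clock: 8.93
ee_pos: [0.5768, -0.1271, 0.0865]
tcp_rot: [3.127, 0.29, 0.004]
force: [1.2, 0.8, -0.3]
finger_gap: -0.0001
t 8.9333 box mm [-28.2 -93.6  86.5] F box [ 1.37  0.52 -0.35] gap -6.867309384963249e-05
tool axes in box [[1.0, 0.001, 0.003], [0.001, -1.0, -0.001], [0.003, 0.001, -1.0]]
```

```bash
python3 -m crank '[[[-1,0,2],[0,0,0],0],[[0,0,2],[0,0,0],0],[[0,0,2],[0,0,0],0],[[0,0,1.5],[0,0,0],0],[[0,0,1.5],[0,0,0],0],[[0,0,1.5],[0,0,0],0],[[0,0,1],[0,0,0],0],[[0,0,1],[0,0,0],0],[[0,0,0],[0,0,0],0],[[0,0,0],[0,0,0],0]]'
python3 where.py
```

```text
clock: 9.77
ee_pos: [0.5744, -0.1271, 0.0725]
tcp_rot: [-3.128, -0.29, 0.001]
force: [-2.3, -0.2, 4.1]
finger_gap: -0.0001
t 9.7667 box mm [-30.5 -93.1  72.5] F box [-2.33  0.28  4.12] gap -9.759257833273628e-05
tool axes in box [[1.0, 0.001, -0.001], [0.001, -1.0, 0.0], [-0.001, -0.0, -1.0]]
```

```bash
python3 -m crank '[[[0,0,0.7],[0,0,0],0],[[0,0,0],[0,0,0],0],[[0,0,0.7],[0,0,0],0],[[0,0,0],[0,0,0],0],[[0,0,0],[0,0,0],0],[[0,0,0],[0,0,0],0],[[0,0,0],[0,0,0],0],[[0,0,0],[0,0,0],0],[[0,0,0],[0,0,0],0],[[0,0,0],[0,0,0],0]]'
python3 where.py
```

```text
clock: 10.6
ee_pos: [0.5744, -0.1271, 0.0711]
tcp_rot: [3.128, 0.29, -0.001]
force: [-2.3, 1.2, 5.1]
finger_gap: 0.0001
t 10.6 box mm [-30.5 -93.2  71.1] F box [-2.08  1.58  5.1 ] gap 8.446410272131284e-05
tool axes in box [[1.0, 0.001, -0.0], [0.001, -1.0, 0.0], [-0.0, -0.0, -1.0]]
```

```bash
python3 -m crank '[[[0,0,0.5],[0,0,0],0],[[0,0,0],[0,0,0],0],[[0,0,0.5],[0,0,0],0],[[0,0,0],[0,0,0],0],[[0,0,0],[0,0,0],0],[[0,0,0],[0,0,0],0],[[0,0,0],[0,0,0],0],[[0,0,0],[0,0,0],0],[[0,0,0],[0,0,0],0],[[0,0,0],[0,0,0],0]]'
python3 where.py
```

```text
clock: 11.43
ee_pos: [0.5745, -0.1271, 0.071]
tcp_rot: [-3.128, -0.29, 0.001]
force: [-5.5, 1.5, 9.2]
finger_gap: 0.0003
t 11.4333 box mm [-30.4 -93.2  71. ] F box [-5.14  2.48  9.22] gap 0.0003432171418675267
tool axes in box [[1.0, 0.001, -0.001], [0.001, -1.0, 0.0], [-0.001, -0.0, -1.0]]
```

The button has bottomed: z stopped at 71.0 mm while the force rose from 5 N to 9 N. I'll release it, back away and check.

```bash
python3 -m crank '[[[0,0,-2],[0,0,0],0],[[0,0,-3],[0,0,0],0],[[0,0,-5],[0,0,0],0],[[0,0,-15],[0,0,0],0],[[0,0,-25],[0,0,0],0],[[0,0,-30],[0,0,0],0],[[0,0,-30],[0,0,0],0],[[-20,30,0],[0,0,0],0],[[-20,35,0],[0,0,0],0],[[-20,35,0],[0,0,0],0]]'
python3 -m crank '[[[-20,35,0],[0,0,0],0],[[-20,35,0],[0,0,0],0],[[-20,35,0],[0,0,0],0],[[-20,35,0],[0,0,0],0],[[0,0,0],[0,0,0],0],[[0,0,0],[0,0,0],0],[[0,0,0],[0,0,0],0],[[0,0,0],[0,0,0],0],[[0,0,0],[0,0,0],0],[[0,0,0],[0,0,0],0]]'
python3 - <<'E'
from h import *
p,d=snapshot('scene'); q,dt=snapshot('top'); np.save('top0.npy',dt); cv2.imwrite('pics/top0.png',q[...,::-1])
a=cv2.resize(p[165:215,270:330,::-1],(480,400),interpolation=cv2.INTER_CUBIC)
b=cv2.resize(q[130:230,290:420,::-1],(520,400),interpolation=cv2.INTER_CUBIC)
cv2.imwrite('pics/s5.png',np.hstack([a[:,150:430],b]))
W=(world('top',dt)[130:240,298:425].reshape(-1,3)-C)@B
r=np.hypot(W[:,0]+.0295,W[:,1]+.0935); print('cap z',np.median(W[r<.009,2]))
E
python3 fit.py; python3 where.py
```

```text
clock: 12.27
ee_pos: [0.5348, -0.2371, 0.1811]
tcp_rot: [3.126, 0.294, 0.005]
force: [0.5, -1.1, -0.3]
finger_gap: 0.0
clock: 13.1
ee_pos: [0.4817, -0.3872, 0.1798]
tcp_rot: [-3.128, -0.293, -0.0]
force: [0.2, -0.3, 0.2]
finger_gap: -0.0
cap z 0.07676902434460588
[[ 301  142  120   84 5189]
 [ 425  161    3    4   12]
 [ 343  228    4    7   22]
 [ 329  234    3    5   15]
 [ 345  236    3    3    9]]
topz 0.05502553299919717
((0.5888344049453735, -0.029036864638328552), (0.18288321793079376, 0.29045575857162476), 10.965606689453125) [[ 0.4714372   0.09614538]
 [ 0.52668756 -0.1890071 ]
 [ 0.7062316  -0.15421912]
 [ 0.65098125  0.13093337]]
table z 0.00038071681101134794
t 13.2 box mm [-169.4 -332.3  179.9] F box [ 0.63 -0.14  0.11] gap -0.00014337649250486137
tool axes in box [[1.0, 0.002, 0.0], [0.002, -1.0, -0.0], [0.0, 0.0, -1.0]]
```

View pics/s5.png

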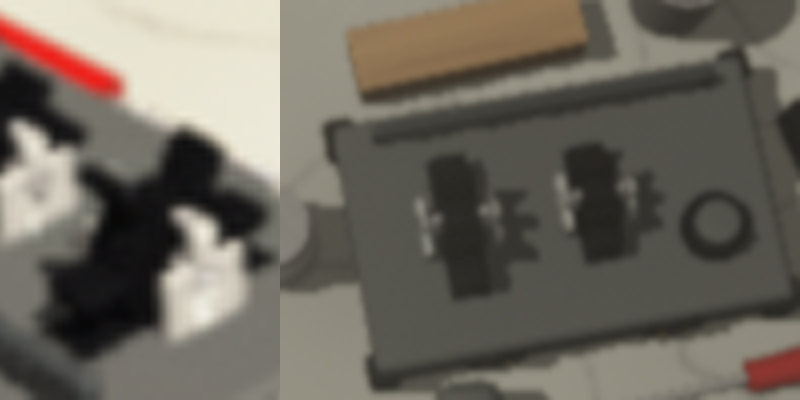

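The large wheel's pins are at the top beside the posts, at (425,215) and (490,210), matching the small wheel. The button is up again. The box is unmoved within the fit noise: same pixel mask, corners within about 1–4 mm.

```bash
python3 -c "
from bench import *
print(hand_in())"
```

```text
the job is handed in; nothing more can be done
None
```

The larger wheel now has its cross-pin at the top between the pointer posts, the start button has been pressed and released, and I handed the job in at about 13 s of the 51 s allowed.

- **Large wheel:** it started one click short. I flicked it one click towards the socket side with the shut fingers, with pushing force readings of about 3 N or less. After lifting clear, the pin lay on the projected 0 position in the scene view. In the last top view it matched the small wheel's set position.
- **Start button:** I pressed it until it bottomed, where the height stopped at 71 mm and the upward force rose from 5 to 9 N. About 5 N of sideways force also showed at that point. After release the cap was back at 76.8 mm, the same as before the press.
- **Other things:** the small wheel still shows its pin at the top. The bystanders in the crop (jar, offcut, tin, tape, driver, battery) look unmoved, but I did not measure them.

**Disagreement:** the box re-fit differed from the first by about 1.5 mm, 0.9 mm and 0.4°. I put this down to noise in the noisy corner points, because the box covered the same area of the picture in both. I cannot rule out a shift smaller than that.

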